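Charge the bench mill with grinding balls

ROBOT

A 6-joint arm with a two-finger parallel gripper is mounted at the origin on the work surface. World frame = base frame: x ahead of the robot, y to its left, z up, the work surface at z = 0. Lengths are in m, angles in rad, forces in N, time in s.
With the tool pointing down it reaches from about 0.375 to 0.9 m from the base axis. Payload 3.1 kg.
Tool frame: the origin (TCP) lies between the finger pads; the fingertips stand 19 mm ahead of it and the grasp point (between the pads) is the TCP; x points along the fingers, z is the direction in which the jaws open and shut, and the axes are right-handed (so a half turn about x gives the same grasp; the last joint's range is limited). The gripper opens to 85 mm and grips with 20 to 120 N. Pads are 22 mm wide; open, the fingers measure 114 mm over their backs; the gripper's body (76 mm by 85 mm) begins 54 mm behind the grasp point. The pads swing forward as they close: fully open they stand 13 mm farther back than shut.
Start: joints at [1.155, 0.527, 1.433, -0, 1.181, -0.178], TCP at [0.147, 0.607, 0.25] pointing down, gripper open.
Joint ranges: [-3.08, 3.08], [-0.75, 2.2], [0.22, 2.44], [-1.43, 4.57], [0, 2.65], [-2.85, 2.85]. Speed limits (rad/s): [2.79, 2.79, 3.14, 3.14, 3.14, 3.14].

INTERFACE

Orientations are given as a unit quaternion [x, y, z, w].
In Python, from plant import * gives the robot as it stands.
- The arm moves only by the tool step_arm, never from a script. Its argument "series" is one flat list of numbers, 4 for each row, row after row: the shift along the world's x, y, z in mm, then the turn about the world's z in rad. A call has 1 to 10 rows; each row is the pose to reach, as a shift and turn from the pose commanded when the call began; what a row does not reach only later rows make up. A row lasts 1/12 s, in which the tool goes at most 41.7 mm and 7.16 degrees, less where a joint would pass 70% of its speed; a pose out of reach is approached as far as the arm can. A call with a gripper value outside its range is refused whole. "gripper" is the opening, from -1 (shut) to 1 (fully open), set as the call begins (left out, the last holds). The fingers move at their own pace and stop on an object; "newtons" is the grip in N (left out, the last holds). Time passes only in rows, so rows that repeat a pose let the fingers close. It gives the time, the measured TCP pose, the force and the opening at its end, in the units of the state.
- sense(): the state, without advancing time (a new reading comes with each control period).
- snapshot(name): name is "scene" or "side" or "wrist"; returns a dict with "color" (384x512x3 uint8, blue, green, red), "fx", "fy", "cx", "cy" (pixels), "extrinsics" (4x4, takes a point from camera to world coordinates); the wrist camera has in their place "T_tool_cam" (4x4, takes a point from camera to tool coordinates, whose origin is the TCP and whose axes are the tool frame's). Camera axes: x right, y up, looking along -z (the intrinsics and any distortion apply to the point x, -y, -z); pixel columns grow to the right and rows downward; lengths in m; the calibration is good to about 2 mm. A picture is of the moment at which its call begins: read the wrist's pose just before it. There is no depth.
- sign_off(): hands the job in, once; it reports no verdict.
The state is a dict: "t": time; "qpos": joint angles; "qd": joint speeds; "effort": joint torques, N m; "ee_pos": TCP position; "ee_rot": TCP orientation; "contact_force": force on the tool from outside, world axes, zero at the start; "ft_torque": the same for the moment, N m; "finger_gap": finger opening in m.
Only numpy, scipy, OpenCV 4.12 (cv2) and the standard library are available. Lean on these libraries where they do the work, as an engineer would, in place of code of your own. Each camera call takes 0.05 s, during which the arm holds its last target. There are 200 camera calls.

TASK

Charge the bench mill: use the scoop to carry at least three of the grinding balls from the storage bin into the mill's pulled-out tray. Finish with the scoop set back down flat on its mat, the tray pushed fully home into the mill, and every ball in the tray or in the bin, none spilled or left in the scoop. Do not touch the balls with the gripper, and leave the glove box, jar and beaker where they are.

Things in the scene. Friction and masses are not known exactly. Their poses are not given: they have to be found in the camera images.
- scoop: Flat-bottomed metal scoop, 120 g, loose, standing flat on its mat, mouth to its +x. Origin: centre of the bowl's underside; z up. Bowl 80 mm long (x -40 to +40), 68 mm wide outside, floor and walls 2 mm thick, open above and in front; sides 32 mm high, 12 mm over the front 28 mm; closed rear wall. Its weight is near the bowl. Handle: see scoop_grip; front edge: see scoop_lip.
- scoop_grip (a point): Gripping point on the scoop's handle, scoop frame (-80, 0, 75) mm. The handle is a straight black bar along the scoop's x (x -128 to -44), 14 mm wide (y), 16 mm tall, its middle line 75 mm above the underside; grip it from above, fingers closing along the scoop's y. A neck 20 mm wide and 6 mm thick (x -45.5 to -39.5) joins it to the bowl.
- scoop_lip (a point): Middle of the scoop's front edge at the underside, scoop frame (+40, 0, 0) mm.
- mat: Thin flat grey mat 240 x 110 mm, 3 mm thick, fixed to the bench, where the scoop's bowl starts and must end (bowl resting on the mat; the handle may overhang). Origin: centre of its underside; long side along its x, away from the robot apart from some yaw.
- bin: Open grey bin, fixed; origin: centre of its underside, long side along its x, away from the robot apart from some yaw. Inside 215 x 82 mm (x, y), level floor 4 mm above the bench, walls 4 mm, top 59 mm above the bench, rim flange 235 x 102 mm. The balls lie in one layer in the +x half (beyond x = +5 mm), the -x half is empty. Bin and mill may stand either way round, left or right of the mat.
- ball0: Smooth, slippery white ceramic grinding ball, 30 mm in diameter, 52 g, loose in the bin; one of six alike. Origin: its centre. It rolls by itself on slopes above about 5 degrees.
- ball1: Smooth, slippery white ceramic grinding ball, 30 mm in diameter, 52 g, loose in the bin; one of six alike. Origin: its centre. It rolls by itself on slopes above about 5 degrees.
- ball2: Smooth, slippery white ceramic grinding ball, 30 mm in diameter, 52 g, loose in the bin; one of six alike. Origin: its centre. It rolls by itself on slopes above about 5 degrees.
- ball3: Smooth, slippery white ceramic grinding ball, 30 mm in diameter, 52 g, loose in the bin; one of six alike. Origin: its centre. It rolls by itself on slopes above about 5 degrees.
- ball4: Smooth, slippery white ceramic grinding ball, 30 mm in diameter, 52 g, loose in the bin; one of six alike. Origin: its centre. It rolls by itself on slopes above about 5 degrees.
- ball5: Smooth, slippery white ceramic grinding ball, 30 mm in diameter, 52 g, loose in the bin; one of six alike. Origin: its centre. It rolls by itself on slopes above about 5 degrees.
- mill: Low grey and black bench mill, fixed, 200 mm deep, 228 mm wide, sloping screen on top. Origin: on the bench, exactly under the tray's centre when the tray is fully out; +x points from the open tray into the mill. Upright front face at x = +65 mm, about 90 mm high (rear, x = +265 mm: 140 mm), with the slot that the tray slides into; the slot's upper edge is 56 mm above the bench.
- tray (a joint): How far the mill's steel tray is pulled out, in m: 0 = fully home in the mill (end stop), 0.12 = fully out; starts between 0.095 and 0.12. The tray slides along the mill's x with about 2 N of friction (more when moved fast) and stays where it is left; push it in on its handle.
- tray_in (a point): Point on the tray's centre line, 15 mm above its inner floor, moving with the tray; it lies (0.12 - joint value) m from the mill's origin along the mill's +x. The tray is open at the top, inside 110 x 110 mm, walls 4 mm thick with their top 50 mm above the bench, inner floor 10 mm above the bench.
- tray_handle (a point): Middle of the tray's pull bar, moving with the tray, 99 mm from the tray's centre towards mill -x, 30 mm above the bench. The bar is 90 mm wide (mill y), 8 mm thick, 18 mm tall and stands 36 mm clear of the tray's front on two stalks; with the tray home its outer face is still 48 mm in front of the mill's front face.
- glovebox: Bystander: white box of gloves with a blue band, 230 x 120 x 75 mm, origin at the centre of its underside. Leave alone.
- jar: Bystander: amber jar with a white cap, 64 mm across, 85 mm tall, origin at the centre of its underside. Leave alone.
- beaker: Bystander: white beaker, 72 mm across, 90 mm tall, origin at the centre of its underside. Leave alone.

How it is judged:
On the way, in this order (a step that is already met when the one before it is completed fails the run):
1. at least three balls lie in the tray while it is still pulled out by more than 60 mm (value of joint tray above 0.06 m and (distance between each of ball0, ball1, ball2 and tray_in below 0.066 m or distance between each of ball0, ball1, ball3 and tray_in below 0.066 m or distance between each of ball0, ball1, ball4 and tray_in below 0.066 m or distance between each of ball0, ball1, ball5 and tray_in below 0.066 m or distance between each of ball0, ball2, ball3 and tray_in below 0.066 m or distance between each of ball0, ball2, ball4 and tray_in below 0.066 m or distance between each of ball0, ball2, ball5 and tray_in below 0.066 m or distance between each of ball0, ball3, ball4 and tray_in below 0.066 m or distance between each of ball0, ball3, ball5 and tray_in below 0.066 m or distance between each of ball0, ball4, ball5 and tray_in below 0.066 m or distance between each of ball1, ball2, ball3 and tray_in below 0.066 m or distance between each of ball1, ball2, ball4 and tray_in below 0.066 m or distance between each of ball1, ball2, ball5 and tray_in below 0.066 m or distance between each of ball1, ball3, ball4 and tray_in below 0.066 m or distance between each of ball1, ball3, ball5 and tray_in below 0.066 m or distance between each of ball1, ball4, ball5 and tray_in below 0.066 m or distance between each of ball2, ball3, ball4 and tray_in below 0.066 m or distance between each of ball2, ball3, ball5 and tray_in below 0.066 m or distance between each of ball2, ball4, ball5 and tray_in below 0.066 m or distance between each of ball3, ball4, ball5 and tray_in below 0.066 m)), for 0.2 s.
2. the tray is pushed home (less than 4 mm out) (value of joint tray below 0.004 m), for 0.2 s.
At the end, for the whole second after the job is handed in: At least three balls in the tray, and every other ball in the tray or inside the bin; the tray home (less than 4 mm out); the scoop at rest, released, standing flat on its underside (tilt under 0.1 rad) on the mat, its bowl's centre within the mat's middle 200 x 100 mm ((distance between each of ball0, ball1, ball2 and tray_in below 0.066 m or distance between each of ball0, ball1, ball3 and tray_in below 0.066 m or distance between each of ball0, ball1, ball4 and tray_in below 0.066 m or distance between each of ball0, ball1, ball5 and tray_in below 0.066 m or distance between each of ball0, ball2, ball3 and tray_in below 0.066 m or distance between each of ball0, ball2, ball4 and tray_in below 0.066 m or distance between each of ball0, ball2, ball5 and tray_in below 0.066 m or distance between each of ball0, ball3, ball4 and tray_in below 0.066 m or distance between each of ball0, ball3, ball5 and tray_in below 0.066 m or distance between each of ball0, ball4, ball5 and tray_in below 0.066 m or distance between each of ball1, ball2, ball3 and tray_in below 0.066 m or distance between each of ball1, ball2, ball4 and tray_in below 0.066 m or distance between each of ball1, ball2, ball5 and tray_in below 0.066 m or distance between each of ball1, ball3, ball4 and tray_in below 0.066 m or distance between each of ball1, ball3, ball5 and tray_in below 0.066 m or distance between each of ball1, ball4, ball5 and tray_in below 0.066 m or distance between each of ball2, ball3, ball4 and tray_in below 0.066 m or distance between each of ball2, ball3, ball5 and tray_in below 0.066 m or distance between each of ball2, ball4, ball5 and tray_in below 0.066 m or distance between each of ball3, ball4, ball5 and tray_in below 0.066 m) and value of joint tray below 0.004 m and (distance between ball0 and tray_in below 0.066 m or (x of ball0 in the frame of bin between -0.105 and 0.105 m and y of ball0 in the frame of bin between -0.039 and 0.039 m and z of ball0 in the frame of bin between 0 and 0.055 m)) and (distance between ball1 and tray_in below 0.066 m or (x of ball1 in the frame of bin between -0.105 and 0.105 m and y of ball1 in the frame of bin between -0.039 and 0.039 m and z of ball1 in the frame of bin between 0 and 0.055 m)) and (distance between ball2 and tray_in below 0.066 m or (x of ball2 in the frame of bin between -0.105 and 0.105 m and y of ball2 in the frame of bin between -0.039 and 0.039 m and z of ball2 in the frame of bin between 0 and 0.055 m)) and (distance between ball3 and tray_in below 0.066 m or (x of ball3 in the frame of bin between -0.105 and 0.105 m and y of ball3 in the frame of bin between -0.039 and 0.039 m and z of ball3 in the frame of bin between 0 and 0.055 m)) and (distance between ball4 and tray_in below 0.066 m or (x of ball4 in the frame of bin between -0.105 and 0.105 m and y of ball4 in the frame of bin between -0.039 and 0.039 m and z of ball4 in the frame of bin between 0 and 0.055 m)) and (distance between ball5 and tray_in below 0.066 m or (x of ball5 in the frame of bin between -0.105 and 0.105 m and y of ball5 in the frame of bin between -0.039 and 0.039 m and z of ball5 in the frame of bin between 0 and 0.055 m)) and x of scoop in the frame of mat between -0.1 and 0.1 m and y of scoop in the frame of mat between -0.05 and 0.05 m and z of scoop in the frame of mat above 0.001 m and angle between scoop's own z axis and vertical below 0.1 rad and height (world z) of scoop below 0.008 m and linear speed of scoop below 0.02 m/s); the robot touches nothing.
It fails at once if the gripper's fingers touch a ball (contact force between the fingers and ball0 above 0.5 N or contact force between the fingers and ball1 above 0.5 N or contact force between the fingers and ball2 above 0.5 N or contact force between the fingers and ball3 above 0.5 N or contact force between the fingers and ball4 above 0.5 N or contact force between the fingers and ball5 above 0.5 N).
It fails at once if the glove box, jar or beaker is shifted by more than 15 mm or knocked over ((distance of glovebox from where it was at the start of the episode above 0.015 m or angle between glovebox's own z axis and vertical above 0.3 rad) or (distance of jar from where it was at the start of the episode above 0.015 m or angle between jar's own z axis and vertical above 0.3 rad) or (distance of beaker from where it was at the start of the episode above 0.015 m or angle between beaker's own z axis and vertical above 0.3 rad)).
It also fails if it takes over 64 s, if anything falls off the work surface, if the arm or the gripper's body presses on something with over 40 N, if the wrist force passes 120 N, or if a joint passes its speed limit or range.

## Working session

There is one attempt and no reset: what is moved stays moved. The work goes in short steps, Python scripts to look and compute and a tool call to move; the robot and the scene stay as the last step left them, time stands still between calls to the robot, and variables do not carry over. Pictures are saved under pics/ and viewed, about 8 in all and at most 12, crops included, and the job is handed in when it is done.

Besides the shell and the picture viewer there is one more tool, called after "Request:" by a JSON object that holds its "fn" and its "kwargs". step_arm: Moves the arm, as the interface text tells. Its arguments: {"type":"object","properties":{"series":{"type":"array"},"gripper":{"type":"number"},"newtons":{"type":"number"}},"required":["series"]}

```bash
ls; mkdir -p pics; python3 - <<'E'
from plant import *
import cv2,numpy as np
s=sense();print(s)
for n in("scene","side"):
    d=snapshot(n);cv2.imwrite(f"pics/{n}0.png",cv2.resize(d["color"],(800,600),interpolation=cv2.INTER_CUBIC));print(n,d["fx"],d["fy"],d["cx"],d["cy"],np.round(d["extrinsics"],4).tolist(),[k for k in d])
E
```

```text
pics
{'t': 0.0, 'qpos': array([ 1.15448594e+00,  5.28486474e-01,  1.43385327e+00,  3.90909236e-06,
        1.18141678e+00, -1.78485818e-01]), 'qd': array([ 0.00207175,  0.00085503,  0.00016025, -0.00125355, -0.00083426,
        0.00179235]), 'effort': array([-1.60455351e-03, -4.42346442e+01, -1.78030711e+01, -1.58559210e-04,
        8.19886685e-03,  4.90463307e-06]), 'ee_pos': array([0.14693585, 0.60680881, 0.2493367 ]), 'ee_rot': array([-0.43750991,  0.55646159,  0.43679477,  0.55510891]), 'contact_force': array([ 0.43626247, -0.64435635,  0.59500637]), 'ft_torque': array([-0.03638413,  0.0499515 , -0.01256719]), 'finger_gap': 0.08545028607456902}
scene 413.7852595086482 413.7852595086482 259.2892695474583 192.5435010209562 [[-0.9069, -0.3562, 0.2251, 0.9414], [0.4214, -0.7638, 0.4889, 0.6434], [-0.0022, 0.5382, 0.8428, 1.2842], [0.0, 0.0, 0.0, 1.0]] ['color', 'fx', 'fy', 'cx', 'cy', 'extrinsics']
side 415.9058432070115 415.9058432070115 254.88791338672334 191.9671520927514 [[-0.9444, 0.2588, -0.2026, 0.3367], [-0.3284, -0.7155, 0.6167, 0.7622], [0.0146, 0.6489, 0.7607, 1.0344], [0.0, 0.0, 0.0, 1.0]] ['color', 'fx', 'fy', 'cx', 'cy', 'extrinsics']
```

View pics/scene0.png

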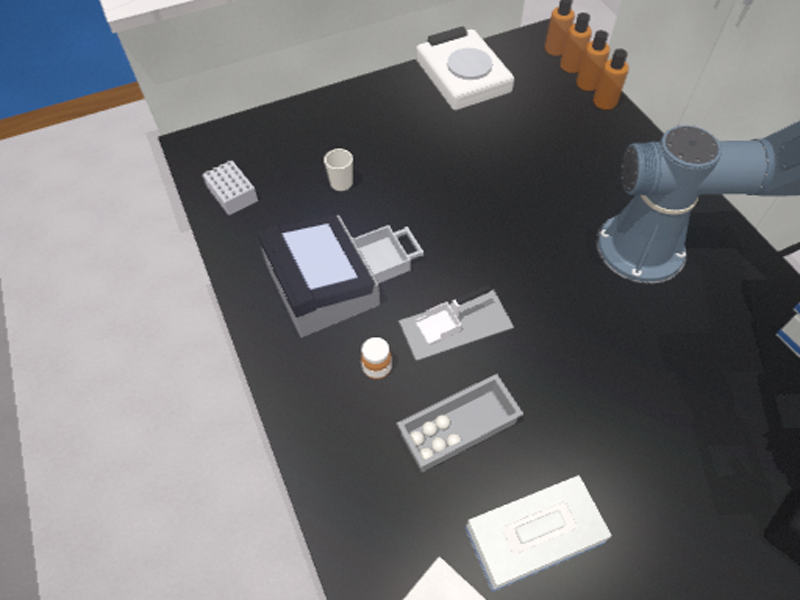

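View pics/side0.png

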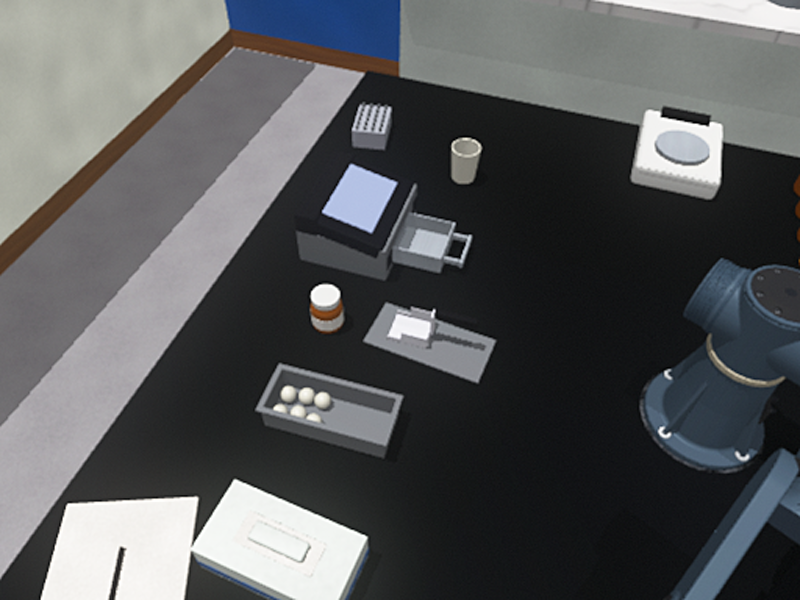

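Scene: bin with 6 balls at about (460,420), mat with scoop (455,322), mill with its tray out (385,255); the side view shows the same, with jar and beaker clear. Now enlarged crops.

```bash
cat > h.py <<'E'
from plant import *
import cv2,numpy as np
from scipy.optimize import least_squares
from scipy.spatial.transform import Rotation as R
def proj(d,E,P):
    P=np.atleast_2d(P); c=(P-E[:3,3])@E[:3,:3]
    return np.c_[d["fx"]*c[:,0]/-c[:,2]+d["cx"], d["fy"]*-c[:,1]/-c[:,2]+d["cy"]]
def wristE(d,s):
    T=np.eye(4);T[:3,:3]=R.from_quat(s["ee_rot"]).as_matrix();T[:3,3]=s["ee_pos"];return T@d["T_tool_cam"]
def ray(d,E,uv,z):
    uv=np.atleast_2d(uv).astype(float); v=np.c_[(uv[:,0]-d["cx"])/d["fx"],-(uv[:,1]-d["cy"])/d["fy"],-np.ones(len(uv))]@E[:3,:3].T
    return E[:3,3]+v*((z-E[2,3])/v[:,2])[:,None]
def tri(views):  # [(d,E,uv)]
    return least_squares(lambda p:np.concatenate([(proj(d,E,p)[0]-uv) for d,E,uv in views]),[.6,.3,.03])
E
python3 - <<'E'
from h import *
for n,(x,y,w,h,f) in dict(scene=(160,130,180,172,3.45),side=(160,100,166,192,3.1)).items():
    d=snapshot(n);np.save(n+".npy",d,allow_pickle=True)
    cv2.imwrite(f"pics/{n}c.png",cv2.resize(d["color"][y:y+h,x:x+w],None,fx=f,fy=f,interpolation=cv2.INTER_CUBIC))
E
```

```text
(no output)
```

View pics/scenec.png

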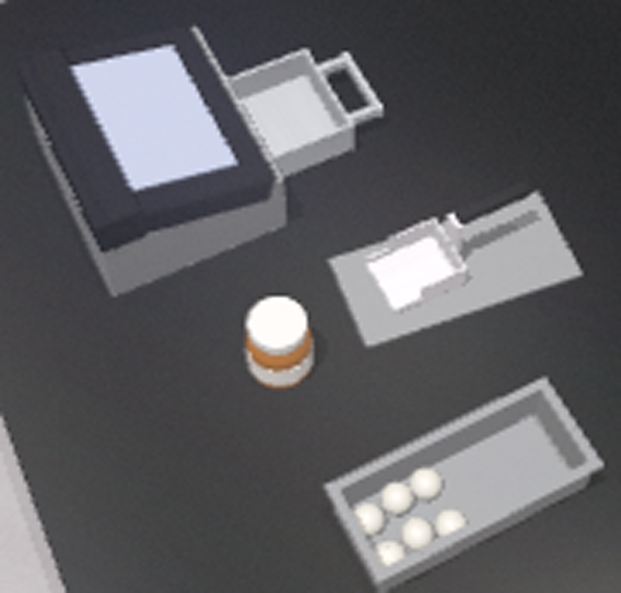

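View pics/sidec.png

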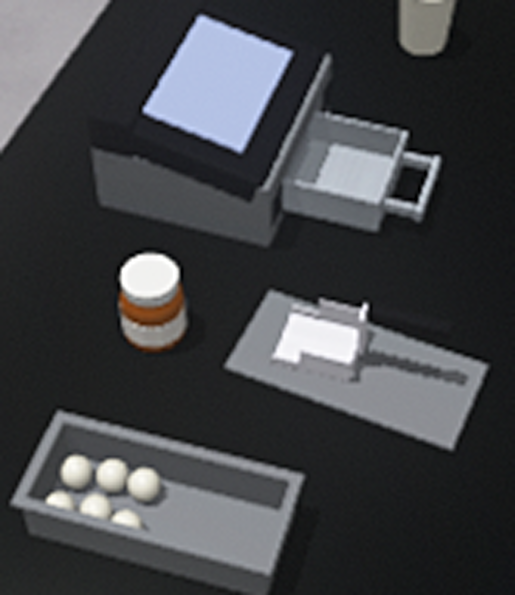

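Scene crop: mat corners (330,262),(540,191),(582,272),(368,346), bin rim (327,487),(546,378),(603,465),(381,590). Side crop: mat (269,290),(489,367),(454,450),(225,368), bin rim (60,410),(304,474),(271,574),(12,505). Tray pull bar outer corners at scene (348,53),(383,112) and side (440,157),(424,217).

```bash
python3 - <<'E'
from h import *
A=np.load("scene.npy",allow_pickle=True).item();B=np.load("side.npy",allow_pickle=True).item()
sc=lambda p:np.array(p,float)/3.45+[160,130]-.0
sd=lambda p:np.array(p,float)/3.1+[160,100]
def tri2(a,b):
    r=tri([(A,A["extrinsics"],sc(a)),(B,B["extrinsics"],sd(b))]);return np.round(r.x*1000),round(r.cost,2)
T={"mat":[((330,262),(225,368)),((540,191),(269,290)),],}
# unknown correspondence: print each by-view plane points instead
P=lambda d,f,l,z:np.round(ray(d,d["extrinsics"],f(l),z)[:,:2]*1000).tolist()
print("mat",P(A,sc,[(330,262),(540,191),(582,272),(368,346)],.003),P(B,sd,[(269,290),(489,367),(454,450),(225,368)],.003))
print("bin",P(A,sc,[(327,487),(546,378),(603,465),(381,590)],.059),P(B,sd,[(60,410),(304,474),(271,574),(12,505)],.059))
print("bar",P(A,sc,[(348,53),(383,112)],.039),P(B,sd,[(440,157),(424,217)],.039))
print("tray",P(A,sc,[(307,48),(354,122)],.05),P(B,sd,[(407,133),(383,205)],.05))
print("balls",P(A,sc,[(366,518),(397,498),(426,484),(388,553),(417,532),(450,524)],.019),P(B,sd,[(76,471),(112,475),(144,485),(60,504),(96,508),(126,522)],.019))
print("handle",P(A,sc,[(455,218),(533,188)],.083),P(B,sd,[(372,308),(449,325)],.083))
print("bin ",[tri2(a,b) for a,b in zip([(327,487),(546,378),(603,465),(381,590)],[(60,410),(304,474),(271,574),(12,505)])])
print("mat ",[tri2(a,b) for a,b in zip([(330,262),(540,191),(582,272),(368,346)],[(269,290),(489,367),(454,450),(225,368)])])
print("bar ",[tri2(a,b) for a,b in zip([(348,53),(383,112)],[(440,157),(424,217)])])
E
```

```text
mat [[635.0, -53.0], [393.0, -39.0], [403.0, 68.0], [642.0, 52.0]] [[634.0, -59.0], [393.0, -39.0], [401.0, 69.0], [641.0, 52.0]]
bin [[750.0, 192.0], [516.0, 180.0], [512.0, 279.0], [747.0, 298.0]] [[749.0, 186.0], [516.0, 176.0], [511.0, 277.0], [744.0, 291.0]]
bar [[512.0, -272.0], [513.0, -182.0]] [[511.0, -277.0], [503.0, -182.0]]
tray [[554.0, -289.0], [550.0, -175.0]] [[554.0, -290.0], [547.0, -173.0]]
balls [[724.0, 220.0], [689.0, 214.0], [658.0, 214.0], [720.0, 259.0], [687.0, 252.0], [656.0, 258.0]] [[722.0, 219.0], [689.0, 212.0], [657.0, 212.0], [721.0, 256.0], [688.0, 249.0], [657.0, 253.0]]
handle [[520.0, -4.0], [432.0, -2.0]] [[511.0, -7.0], [436.0, -12.0]]
bin  [(array([749., 189.,  59.]), np.float64(0.74)), (array([516., 179.,  62.]), np.float64(0.31)), (array([511., 278.,  58.]), np.float64(0.11)), (array([745., 293.,  57.]), np.float64(1.9))]
mat  [(array([634., -56.,   4.]), np.float64(0.41)), (array([393., -39.,   2.]), np.float64(0.0)), (array([401.,  66.,  -1.]), np.float64(0.0)), (array([641.,  51.,   1.]), np.float64(0.0))]
bar  [(array([ 511., -274.,   39.]), np.float64(0.28)), (array([ 506., -194.,   24.]), np.float64(0.3))]
```

Request:
{"fn": "step_arm", "kwargs": {"series": [19,-36,0,0.02,38,-71,0,0.05,57,-106,0,0.07,76,-141,0,0.09,95,-176,0,0.12,114,-211,0,0.14,133,-246,0,0.16,152,-281,0,0.18,171,-316,0,0.2,190,-351,0,0.22], "gripper": 1, "newtons": 120}}

```text
t: 1.03
ee_pos: [0.3376, 0.2547, 0.2504]
ee_rot: [-0.496, 0.504, 0.496, 0.504]
contact_force: [0.7, 1.3, 0.3]
finger_gap: 0.0855
```

Request:
{"fn": "step_arm", "kwargs": {"series": [19,-36,0,0,38,-71,0,0,57,-106,0,0,76,-141,0,0,95,-176,0,0,114,-211,0,0,130,-240,0,0,138,-255,0,0,141,-261,0,0,141,-261,0,0]}}

```text
t: 1.87
ee_pos: [0.4788, -0.0058, 0.2501]
ee_rot: [-0.495, 0.505, 0.495, 0.505]
contact_force: [-0.7, 0.3, -0.2]
finger_gap: 0.0853
```

```bash
python3 - <<'E'
from h import *
s=sense();d=snapshot("wrist");np.save("w1.npy",[d,s],allow_pickle=True)
print(s["ee_pos"],s["ee_rot"],R.from_quat(s["ee_rot"]).as_matrix().round(3).tolist(),s["contact_force"],s["qpos"].round(2));print(np.round(d["T_tool_cam"],3).tolist(),d["fx"],[k for k in d])
cv2.imwrite("pics/w1.png",cv2.resize(d["color"],(800,600),interpolation=cv2.INTER_CUBIC))
E
```

```text
[ 0.47875199 -0.00581759  0.25012947] [-0.49490648  0.50503283  0.4948911   0.50506655] [[0.0, -1.0, 0.02], [0.0, 0.02, 1.0], [-1.0, -0.0, 0.0]] [-0.68279844  0.26816264 -0.20240671] [-0.25  0.33  1.79  0.    1.02 -1.8 ]
[[0.001, 0.319, -0.948, -0.122], [0.001, 0.948, 0.319, 0.083], [1.0, -0.001, 0.001, 0.001], [0.0, 0.0, 0.0, 1.0]] 273.87648086342324 ['color', 'fx', 'fy', 'cx', 'cy', 'T_tool_cam']
```

View pics/w1.png

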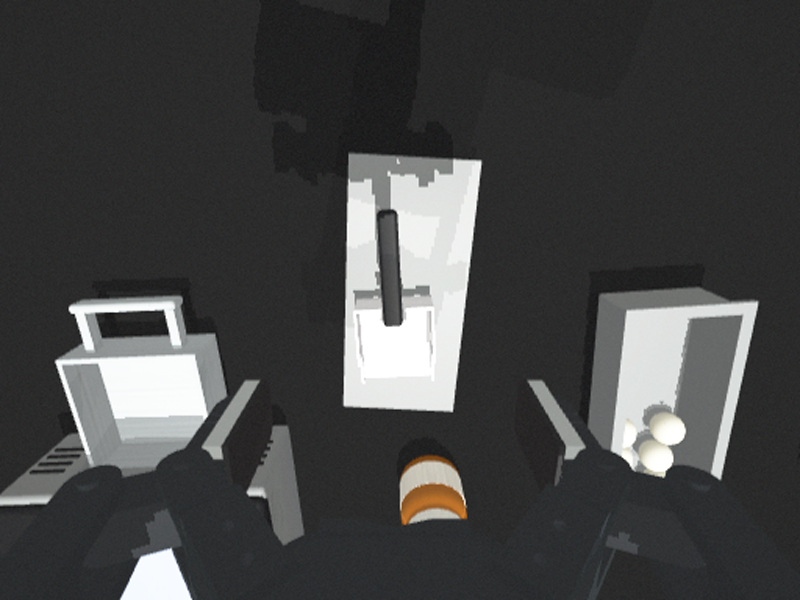

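The wrist view shows the scoop handle from tail (387,212) to front (394,325), the lip corners (361,380),(433,379), mat corners (348,153),(481,160),(453,411),(344,406), and the tray bar top (70,303)-(183,299).

```bash
python3 - <<'E'
from h import *
d,s=np.load("w1.npy",allow_pickle=True);E=wristE(d,s)
A=np.load("scene.npy",allow_pickle=True).item();B=np.load("side.npy",allow_pickle=True).item()
P=lambda l,z:np.round(ray(d,E,np.array(l)*.64,z)*1000)[:,:2].tolist()
print("handle",P([(387.5,212),(393.5,325)],.086),"lip",P([(361,380),(433,379)],.004))
print("mat",P([(348,153),(481,160),(453,411),(344,406)],.003))
print("bar",P([(70,303),(183,299)],.039),"tray",P([(57,360),(217,334)],.05))
print("bin near rim",P([(600,294),(757,302)],.059))
sc=lambda p:np.array(p,float)/3.45+[160,130];sd=lambda p:np.array(p,float)/3.1+[160,100]
# height of handle tail from three views
for nm,vw in dict(tail=[(d,E,np.array([387.5,212])*.64),(A,A["extrinsics"],sc((533,188)))],matcorner=[(d,E,np.array([481,160])*.64),(A,A["extrinsics"],sc((582,272)))],bar=[(d,E,np.array([70,303])*.64),(A,A["extrinsics"],sc((348,53)))]).items():
    r=tri(vw);print(nm,(r.x*1000).round(),round(r.cost,2))
E
```

```text
handle [[433.0, -7.0], [514.0, -5.0]] lip [[604.0, -38.0], [604.0, 32.0]]
mat [[395.0, -40.0], [403.0, 69.0], [642.0, 52.0], [634.0, -57.0]]
bar [[508.0, -272.0], [506.0, -178.0]] tray [[555.0, -287.0], [534.0, -150.0]]
bin near rim [[502.0, 154.0], [511.0, 277.0]]
tail [433.  -7.  80.] 0.78
matcorner [403.  69.   4.] 0.02
bar [ 510. -277.   33.] 0.01
```

Request:
{"fn": "step_arm", "kwargs": {"series": [0,0,-30,0.02,1,0,-70,0.04,1,0,-108,0.04,1,0,-140,0.04,1,0,-158,0.04,1,0,-166,0.04,1,0,-166,0.04]}}

```text
t: 2.5
ee_pos: [0.4773, -0.0029, 0.083]
ee_rot: [-0.504, 0.495, 0.507, 0.493]
contact_force: [0.2, -0.6, -0.3]
finger_gap: 0.0855
```

Request:
{"fn": "step_arm", "kwargs": {"series": [0,0,0,0,0,0,0,0,0,0,0,0,0,0,0,0,0,0,0,0,0,0,0,0,0,0,0,0,0,0,0,0], "gripper": -1, "newtons": 120}}

```text
t: 3.17
ee_pos: [0.4796, -0.0047, 0.0852]
ee_rot: [0.506, -0.494, -0.505, -0.495]
contact_force: [-0.9, 1.3, 7.1]
finger_gap: 0.0112
```

Request:
{"fn": "step_arm", "kwargs": {"series": [0,0,15,0,0,0,45,0,0,0,80,0,0,15,100,0,0,45,105,0.01,4,85,105,0.02,8,125,105,0.03,12,165,105,0.03,15,200,105,0.03,15,222,105,0.03]}}

```text
t: 4.0
ee_pos: [0.4941, 0.2206, 0.1893]
ee_rot: [-0.513, 0.486, 0.513, 0.487]
contact_force: [0.5, -0.1, -1.2]
finger_gap: 0.0117
```

Request:
{"fn": "step_arm", "kwargs": {"series": [0,8,0,0,0,12,0,0,0,12,0,0,0,12,0,0]}}

```text
t: 4.33
ee_pos: [0.4938, 0.2283, 0.189]
ee_rot: [-0.513, 0.487, 0.513, 0.486]
contact_force: [0.1, -0.4, -1.3]
finger_gap: 0.0112
```

```bash
python3 - <<'E'
from h import *
s=sense();d=snapshot("wrist");np.save("w2.npy",[d,s],allow_pickle=True)
print(s["ee_pos"],R.from_quat(s["ee_rot"]).as_matrix()[:,2].round(3),s["contact_force"],s["finger_gap"])
cv2.imwrite("pics/w2.png",cv2.resize(d["color"],(800,600),interpolation=cv2.INTER_CUBIC))
E
```

```text
[0.49382654 0.22830293 0.18902162] [-0.051  0.999 -0.001] [ 0.09133137 -0.35365871 -1.30702571] 0.011241651269347218
```

View pics/w2.png

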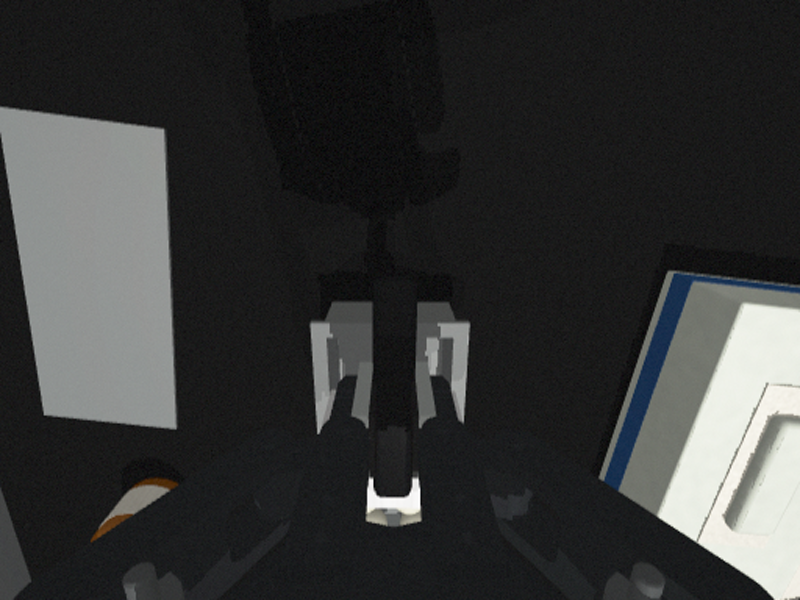

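The wrist view shows the bin's near rim corners at (311,322) and (469,321); the gripper hides the bowl.

```bash
python3 - <<'E'
from h import *
d,s=np.load("w2.npy",allow_pickle=True);E=wristE(d,s)
print((ray(d,E,np.array([(311,322),(469,321)])*.64,.059)*1000).round(1))
a=snapshot("scene")["color"];b=snapshot("side")["color"]
np.save("mid.npy",[a,b])
ca=cv2.resize(a[190:310,240:360],(390,390),interpolation=cv2.INTER_CUBIC);cb=cv2.resize(b[190:310,140:260],(390,390),interpolation=cv2.INTER_CUBIC)
cv2.imwrite("pics/m1.png",np.hstack([ca,cb]))
E
```

```text
[[515.1 178.4  59. ]
 [509.1 278.4  59. ]]
```

View pics/m1.png

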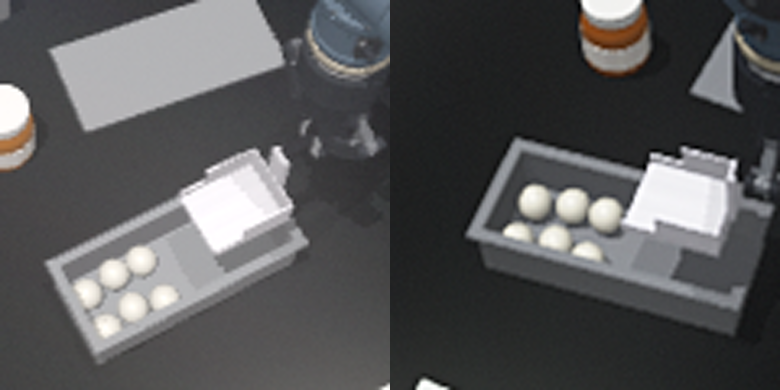

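Both views show the scoop level over the bin's empty half: lip corners at scene panel (182,198),(218,253) and side panel (258,165),(235,227), with the six balls still in their places.

```bash
python3 - <<'E'
from h import *
A=np.load("scene.npy",allow_pickle=True).item();B=np.load("side.npy",allow_pickle=True).item()
a=lambda p:np.array(p)/3.25+[240,190];b=lambda p:np.array(p)/3.25+[140,190]
c=np.array([629.5,234.8]);y=.053;M=np.array([[np.cos(y),np.sin(y)],[-np.sin(y),np.cos(y)]])
for p,q in [((182,198),(258,165)),((218,253),(235,227))]:
    r=tri([(A,A["extrinsics"],a(p)),(B,B["extrinsics"],b(q))]);x=r.x*1000
    print(x.round(1),round(r.cost,2),(M@(x[:2]-c)).round(1))
E
```

```text
[615.5 204.9 110. ] 0.05 [-15.5 -29.1]
[610.4 266.7 110.6] 0.09 [-17.3  32.9]
```

Request:
{"fn": "step_arm", "kwargs": {"series": [0,-1,-20,0,0,-1.5,-50,0,0,-1.5,-78,0,0,-1.5,-94,0,0,-1.5,-100,0,0,-1.5,-103,0,0,-1.5,-103,0,0,-1.5,-103,0]}}

```text
t: 5.15
ee_pos: [0.4951, 0.2275, 0.0873]
ee_rot: [0.513, -0.486, -0.512, -0.488]
contact_force: [1.2, 1.3, -1.3]
finger_gap: 0.0113
```

Request:
{"fn": "step_arm", "kwargs": {"series": [0,0,-1,0,0,0,-1.5,0,0,0,-1.5,0]}}

```text
t: 5.4
ee_pos: [0.495, 0.2278, 0.0862]
ee_rot: [0.513, -0.486, -0.512, -0.487]
contact_force: [-2.4, -1.9, 6.3]
finger_gap: 0.0114
```

Request:
{"fn": "step_arm", "kwargs": {"series": [4,0,0,0,11,0.5,0,0,19,1,0,0,27,1.4,0,0,35,1.8,0,0,43,2.2,0,0,51,2.7,0,0,58,3,0,0,64,3.4,0,0,68,3.6,0,0]}}

```text
t: 6.23
ee_pos: [0.5609, 0.2316, 0.0864]
ee_rot: [-0.512, 0.488, 0.514, 0.486]
contact_force: [-11.2, -0.2, 14.5]
finger_gap: 0.0111
```

```bash
cat > look.py <<'E'
from h import *
import sys
s=sense();print(s["t"],s["ee_pos"].round(4),s["contact_force"].round(1),s["ft_torque"].round(2),R.from_quat(s["ee_rot"]).as_matrix().round(3).tolist())
n,x1,y1,x2,y2,w=sys.argv[1],*map(int,sys.argv[2:])
a=snapshot("scene")["color"];b=snapshot("side")["color"]
k=lambda i,x,y:cv2.resize(i[y:y+w,x:x+w],(400,400),interpolation=cv2.INTER_CUBIC)
cv2.imwrite(f"pics/{n}.png",np.hstack([k(a,x1,y1),k(b,x2,y2)]))
E
python3 look.py m2 245 220 150 210 100
```

```text
6.2333 [0.5609 0.2316 0.0864] [-11.2  -0.2  14.5] [ 0.04  1.72 -0.02] [[-0.003, -0.999, -0.052], [-0.0, -0.052, 0.999], [-1.0, 0.003, 0.0]]
```

View pics/m2.png

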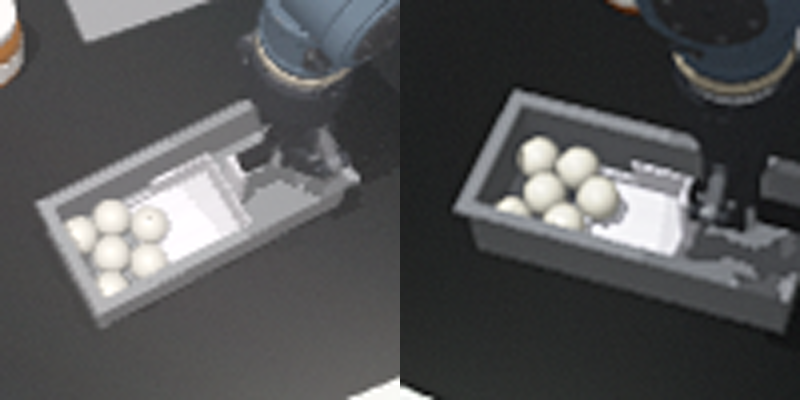

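The balls are bunching at the far end and two are already on the scoop floor (scene panel (149,223),(147,261)); I carry on forward.

Request:
{"fn": "step_arm", "kwargs": {"series": [5,0.3,0,0,11,0.6,0,0,17,0.9,0,0,23,1.2,0,0,28,1.5,0,0,31,1.7,0,0,32,1.7,0,0]}}

```text
t: 6.92
ee_pos: [0.5915, 0.2331, 0.0864]
ee_rot: [-0.511, 0.488, 0.514, 0.485]
contact_force: [-10.5, -0.2, 11.5]
finger_gap: 0.0116
```

```bash
python3 look.py m3 245 220 150 210 100
```

```text
6.9167 [0.5915 0.2331 0.0864] [-10.5  -0.2  11.5] [-0.01  1.34  0.06] [[-0.006, -0.999, -0.052], [-0.001, -0.052, 0.999], [-1.0, 0.006, -0.0]]
```

View pics/m3.png

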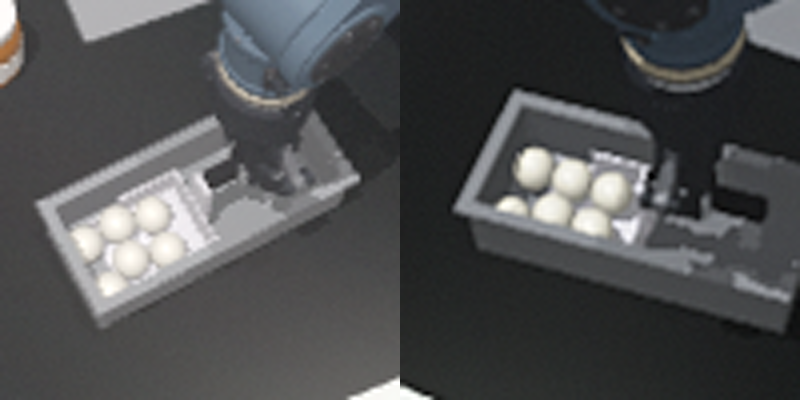

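Four balls are inside the scoop (scene panel (153,213),(118,221),(168,247),(131,258)) and two remain at the far wall. I ease back a little, then press down to tilt the mouth up slightly.

Request:
{"fn": "step_arm", "kwargs": {"series": [-1,0,0,0,-3,0,0,0,-5,0,0,0,-6,0,0,0,-6,0,-1,0,-6,0,-2,0,-6,0,-3,0,-6,0,-4,0,-6,0,-4,0], "newtons": 50}}

```text
t: 7.77
ee_pos: [0.5897, 0.2333, 0.0855]
ee_rot: [0.514, -0.486, -0.512, -0.488]
contact_force: [-5.5, -3.3, 23.2]
finger_gap: 0.0111
```

Request:
{"fn": "step_arm", "kwargs": {"series": [0,0,0,0,0,0,-1,0,0,0,-2,0,0,0,-3,0,0,0,-3,0], "newtons": 25}}

```text
t: 8.18
ee_pos: [0.5892, 0.2333, 0.0851]
ee_rot: [0.514, -0.486, -0.512, -0.488]
contact_force: [-11.4, -4.0, 38.4]
finger_gap: 0.0116
```

Request:
{"fn": "step_arm", "kwargs": {"series": [0,0,3,0,0,0,6,0,0,0,7.5,0,-1,0,7.5,0,-3,0,7.5,0,-6,0,7.5,0,-9,0,7.5,0,-12,-0.5,7.5,0,-14,-0.5,7.5,0,-15,-0.5,7.5,0], "newtons": 120}}

```text
t: 9.02
ee_pos: [0.5745, 0.2331, 0.0857]
ee_rot: [0.514, -0.486, -0.512, -0.488]
contact_force: [4.7, -0.3, 4.6]
finger_gap: 0.0114
```

Request:
{"fn": "step_arm", "kwargs": {"series": [0,0,2,0,0,0,7,0,0,0,17,0,0,0,31,0,0,0,48,0,0,0,66,0,0,0,83,0,0,0,96,0,0,0,103,0,0,0,105,0]}}

```text
t: 9.85
ee_pos: [0.5722, 0.2327, 0.1909]
ee_rot: [-0.513, 0.487, 0.513, 0.486]
contact_force: [1.8, -0.2, -3.7]
finger_gap: 0.011
```

```bash
python3 look.py m4 235 190 140 180 130
```

```text
9.85 [0.5722 0.2327 0.1909] [ 1.8 -0.2 -3.7] [-0.04  0.24  0.03] [[-0.002, -0.999, -0.052], [-0.0, -0.052, 0.999], [-1.0, 0.002, -0.0]]
```

View pics/m4.png

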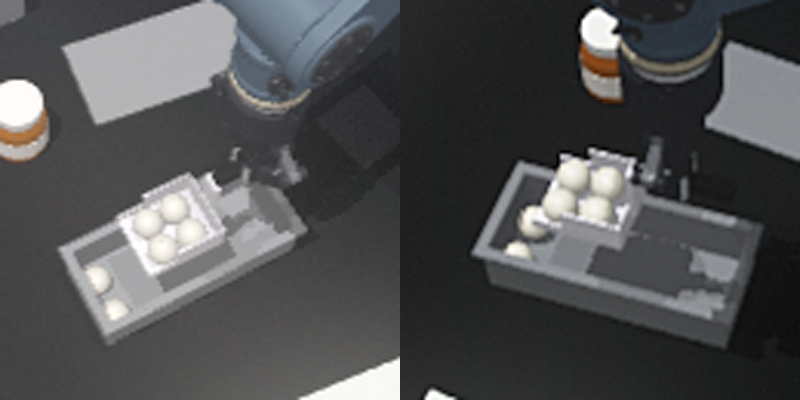

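The scene panel shows four balls in the lifted scoop and two at the bin's far wall. I carry gently to the tray.

Request:
{"fn": "step_arm", "kwargs": {"series": [-0.3,-1,0,0,-1,-3,0,0,-2,-6,0,0,-3.2,-10,0,0,-4.8,-15,0,0,-6.8,-21,0,0,-9,-28,0,0,-11.6,-36,0,0,-14.5,-45,0,0,-17.7,-55,0,0]}}

```text
t: 10.78
ee_pos: [0.5552, 0.1767, 0.1904]
ee_rot: [0.513, -0.487, -0.513, -0.487]
contact_force: [-0.4, -0.5, -3.3]
finger_gap: 0.0113
```

Request:
{"fn": "step_arm", "kwargs": {"series": [-3.5,-11,0,0,-7.4,-23,0,0,-11.6,-36,0,0,-16.1,-50,0,0,-21,-65,0,0,-25.8,-80,0,0,-30.7,-95,0,0,-35.5,-110,0,0,-40.3,-125,0,0,-45.2,-140,0,0]}}

```text
t: 11.62
ee_pos: [0.5096, 0.0361, 0.1905]
ee_rot: [0.513, -0.487, -0.513, -0.487]
contact_force: [0.6, 0.3, -3.6]
finger_gap: 0.0113
```

Request:
{"fn": "step_arm", "kwargs": {"series": [-4.8,-15,0,0,-9.7,-30,0,0,-14.5,-45,0,0,-19.4,-60,0,0,-24.2,-75,0,0,-29,-90,0,0,-33.9,-105,0,0,-38.7,-120,0,0,-43.6,-135,0,0,-48.4,-150,0,0]}}

```text
t: 12.45
ee_pos: [0.461, -0.1138, 0.1906]
ee_rot: [0.513, -0.487, -0.513, -0.487]
contact_force: [0.2, 0.5, -3.2]
finger_gap: 0.0112
```

Request:
{"fn": "step_arm", "kwargs": {"series": [-4.8,-15,0,0,-9.4,-29,0,0,-13.6,-42,0,0,-17.4,-54,0,0,-21,-65,0,0,-24.2,-75,0,0,-27.1,-84,0,0,-29.7,-92,0,0,-32,-99,0,0,-33.9,-105,0,0]}}

```text
t: 13.28
ee_pos: [0.4277, -0.218, 0.1903]
ee_rot: [0.513, -0.487, -0.513, -0.487]
contact_force: [0.3, -0.4, -4.3]
finger_gap: 0.0117
```

Request:
{"fn": "step_arm", "kwargs": {"series": [-1.6,-5,0,0,-2.9,-9,0,0,-3.9,-12,0,0,-4.5,-14,0,0,-4.8,-15,0,0,-4.8,-15,-2,0,-4.8,-15,-5,0,-4.8,-15,-9,0,-4.8,-15,-14,0]}}

```text
t: 14.03
ee_pos: [0.4233, -0.2321, 0.176]
ee_rot: [0.513, -0.487, -0.513, -0.487]
contact_force: [0.3, 0.2, -3.7]
finger_gap: 0.0113
```

```bash
python3 look.py m5 225 120 220 115 130
```

```text
14.0333 [ 0.4233 -0.2321  0.176 ] [ 0.3  0.2 -3.7] [-0.02  0.25  0.05] [[0.0, -0.999, -0.053], [-0.0, -0.053, 0.999], [-1.0, -0.0, -0.0]]
```

View pics/m5.png

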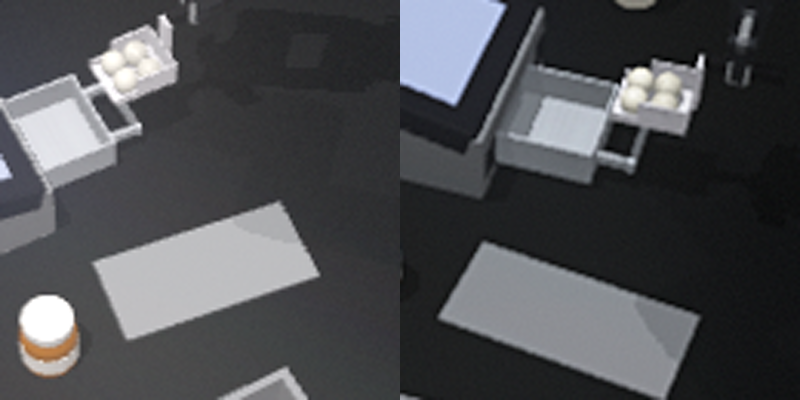

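Four balls are still in the scoop, its mouth in front of the tray. I check where the mill's front face stands before dumping.

```bash
python3 - <<'E'
from h import *
A=np.load("scene.npy",allow_pickle=True).item();B=np.load("side.npy",allow_pickle=True).item()
a=lambda p:np.array(p)/3.45+[160,130];b=lambda p:np.array(p)/3.1+[160,100]
print(ray(A,A["extrinsics"],a((286,222)),0)*1e3, ray(B,B["extrinsics"],b((269,245)),0)*1e3)
a=lambda p:np.array(p)/3.077+[225,120];b=lambda p:np.array(p)/3.077+[220,115]
for n,p,q in [("lip-",(90,66),(227,75)),("lip+",(122,98),(214,119)),("trayfront-",(76,75),(218,93)),("trayfront+",(117,143),(192,160))]:
    r=tri([(A,A["extrinsics"],a(p)),(B,B["extrinsics"],b(q))]);print(n,(r.x*1000).round(),round(r.cost,2))
E
```

```text
[[ 656.27112973 -119.89746913    0.        ]] [[ 656.61134245 -121.00138009    0.        ]]
lip- [ 543. -265.   89.] 0.38
lip+ [ 534. -193.   96.] 0.71
trayfront- [ 553. -288.   44.] 0.5
trayfront+ [ 550. -172.   46.] 0.01
```

Request:
{"fn": "step_arm", "kwargs": {"series": [0,-1,-4,0,0,-1,-10,0,0,-1,-18,0,0,-1,-26,0,0,-1,-31,0,0,-1,-34,0,0,-1,-35,0,0,-1,-35,0]}}

```text
t: 14.8
ee_pos: [0.4231, -0.2332, 0.1409]
ee_rot: [-0.513, 0.487, 0.513, 0.487]
contact_force: [-1.2, -0.2, -2.7]
finger_gap: 0.0116
```

Request:
{"fn": "step_arm", "kwargs": {"series": [6,0,0,0,22,1,0,0,48,2.5,0,0,80,4,0,0,40,2,0,0,0,0,0,0,-40,-2,0,0,-70,-3,0,0,-80,-4,0,0,-80,-4,0,0]}}

```text
t: 15.63
ee_pos: [0.3418, -0.2373, 0.1419]
ee_rot: [-0.512, 0.488, 0.512, 0.488]
contact_force: [-0.1, -0.1, -1.3]
finger_gap: 0.0111
```

```bash
python3 look.py m6 225 120 220 115 130
```

```text
15.6333 [ 0.3418 -0.2373  0.1419] [-0.1 -0.1 -1.3] [ 0.06  0.05 -0.  ] [[0.0, -0.999, -0.049], [0.0, -0.049, 0.999], [-1.0, -0.0, 0.0]]
```

View pics/m6.png

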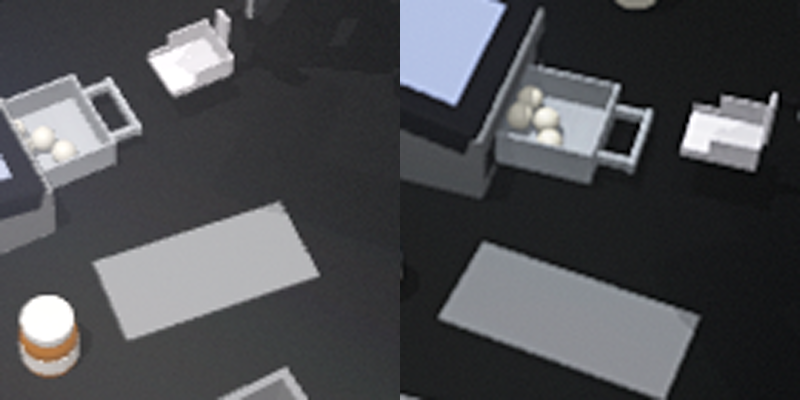

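All four balls show in the tray (side panel (529,97),(518,117),(546,119),(549,137)), and the scoop is empty. Next I set the scoop back on its mat.

Request:
{"fn": "step_arm", "kwargs": {"series": [10,15,0,-0.01,25,47,0,-0.02,40,82,0,-0.03,55,117,0,-0.05,70,152,0,-0.05,86,187,0,-0.05,100,217,0,-0.05,110,234,0,-0.05,113,239,0,-0.05,113,239,-5,-0.05]}}

```text
t: 16.57
ee_pos: [0.4595, 0.0032, 0.1371]
ee_rot: [0.503, -0.497, -0.5, -0.499]
contact_force: [-0.2, -0.6, -1.7]
finger_gap: 0.0114
```

Request:
{"fn": "step_arm", "kwargs": {"series": [0,0,-15,0,0,0,-32,0,0,0,-43,0,0,0,-48,0,0,0,-50.5,0,0,0,-51.5,0,0,0,-52,0,0,0,-52,0]}}

```text
t: 17.23
ee_pos: [0.4558, 0.001, 0.0854]
ee_rot: [0.5, -0.5, -0.5, -0.499]
contact_force: [-4.0, -1.1, 7.8]
finger_gap: 0.0113
```

Request:
{"fn": "step_arm", "kwargs": {"series": [0,0,0,0,0,0,0,0,0,0,0,0,0,0,0,0,0,0,0,0,0,0,0,0,0,0,0,0], "gripper": 1}}

```text
t: 17.82
ee_pos: [0.4562, 0.0017, 0.0842]
ee_rot: [-0.501, 0.499, 0.501, 0.499]
contact_force: [0.1, -0.6, 0.2]
finger_gap: 0.0857
```

Request:
{"fn": "step_arm", "kwargs": {"series": [0,0,10,0,0,0,35,0,0,0,70,0,0,0,105,0,0,0,140,0,0,0,155,0,0,0,160,0,0,0,160,0]}}

```text
t: 18.48
ee_pos: [0.4567, 0.0016, 0.2454]
ee_rot: [0.502, -0.499, -0.5, -0.5]
contact_force: [0.1, -0.1, -0.9]
finger_gap: 0.0851
```

```bash
python3 - <<'E'
from h import *
s=sense();print(s["ee_pos"],s["finger_gap"])
d=snapshot("wrist");E=wristE(d,s);a=snapshot("scene");b=snapshot("side")
np.save("w4.npy",[d,s,a["color"],b["color"]],allow_pickle=True)
# predicted scoop (lip corners, mat) vs bright blob
g=cv2.cvtColor(d["color"],cv2.COLOR_BGR2GRAY);c=proj(d,E,[[.535,.002,.03]])[0]
x,y=c.astype(int);w=g[y-45:y+45,x-60:x+60];print("proj scoop",c)
m=(g>235).astype(np.uint8);n,l,st,ce=cv2.connectedComponentsWithStats(m)
for i in range(1,n):
    if st[i,4]>150: print(st[i],(ray(d,E,ce[i],.005)[0]*1e3).round(), cv2.boxPoints(cv2.minAreaRect(np.argwhere(l==i)[:,::-1].astype(np.float32))).round().tolist())
E
```

```text
[0.45670053 0.00163698 0.24538516] 0.08509699312509283Traceback (most recent call last):
  File "<stdin>", line 4, in <module>
    arr = np.asanyarray(arr)
ValueError: setting an array element with a sequence. The requested array has an inhomogeneous shape after 1 dimensions. The detected shape was (4,) + inhomogeneous part.
```

Request:
{"fn": "step_arm", "kwargs": {"series": [0,-20,0,0,2,-58,0,0.02,4,-97,0,0.04,6,-136,0,0.05,8,-175,0,0.05,9,-208,0,0.05,9,-228,0,0.05,9,-233,0,0.05,9,-233,-10,0.05], "gripper": -1, "newtons": 60}}

```text
t: 19.38
ee_pos: [0.4655, -0.2331, 0.2336]
ee_rot: [0.512, -0.487, -0.512, -0.488]
contact_force: [0.2, 0.6, -0.5]
finger_gap: -0.0003
```

Request:
{"fn": "step_arm", "kwargs": {"series": [0,0,-30,0,0,0,-65,0,0,0,-100,0,0,0,-135,0,0,0,-165,0,0,0,-185,0,0,0,-195,0,0,0,-199,0,0,0,-199,0]}}

```text
t: 20.13
ee_pos: [0.4646, -0.2298, 0.0343]
ee_rot: [-0.512, 0.487, 0.514, 0.486]
contact_force: [-0.7, -0.6, -0.4]
finger_gap: -0.0002
```

Request:
{"fn": "step_arm", "kwargs": {"series": [4,0,0,0,9,0.5,0,0,14,0.7,0,0,19,1,0,0,24,1.2,0,0,29,1.5,0,0,34,1.7,0,0,39,2,0,0,44,2.2,0,0,49,2.5,0,0]}}

```text
t: 20.97
ee_pos: [0.5141, -0.2288, 0.0352]
ee_rot: [-0.513, 0.487, 0.513, 0.487]
contact_force: [-2.9, -0.9, 1.8]
finger_gap: -0.0001
```

Request:
{"fn": "step_arm", "kwargs": {"series": [5,0.3,0,0,11,0.6,0,0,17,0.9,0,0,23,1.2,0,0,29,1.5,0,0,35,1.8,0,0,41,2,0,0,47,2.3,0,0,53,2.6,0,0,59,2.9,0,0]}}

```text
t: 21.8
ee_pos: [0.5737, -0.2258, 0.0353]
ee_rot: [-0.513, 0.487, 0.513, 0.487]
contact_force: [-2.6, -2.1, -0.2]
finger_gap: 0.0001
```

Request:
{"fn": "step_arm", "kwargs": {"series": [5,0.3,0,0,10,0.5,0,0,15,0.8,0,0,20,1,0,0,23,1.2,0,0,26,1.3,0,0]}}

```text
t: 22.3
ee_pos: [0.5996, -0.2245, 0.0353]
ee_rot: [0.513, -0.487, -0.513, -0.487]
contact_force: [-2.0, -1.6, 1.0]
finger_gap: -0.0005
```

Request:
{"fn": "step_arm", "kwargs": {"series": [2,0.1,0,0,4,0.2,0,0,6,0.3,0,0,7,0.3,0,0,8,0.4,0,0,8,0.4,0,0]}}

```text
t: 22.8
ee_pos: [0.6001, -0.2244, 0.0354]
ee_rot: [-0.509, 0.49, 0.518, 0.483]
contact_force: [-17.8, -6.3, 10.1]
finger_gap: -0.0
```

Request:
{"fn": "step_arm", "kwargs": {"series": [2,0,0,0,2,0,0,0,-3,0,0,0,-15,0,0,0,-45,0,0,0,-80,0,0,0,-105,0,20,0,-110,0,55,0,-110,0,95,0,-110,0,135,0]}}

```text
t: 23.63
ee_pos: [0.4967, -0.2237, 0.1714]
ee_rot: [-0.512, 0.487, 0.513, 0.487]
contact_force: [-0.0, -0.1, -0.4]
finger_gap: 0.0001
```

Request:
{"fn": "step_arm", "kwargs": {"series": [0,30,40,0,-20,60,80,0,-40,95,100,0,-50,130,100,0,-60,165,100,0,-60,190,100,0,-60,205,100,0,-60,210,100,0,-60,210,100,0]}}

```text
t: 24.38
ee_pos: [0.4376, -0.013, 0.2708]
ee_rot: [0.514, -0.486, -0.513, -0.487]
contact_force: [0.7, -0.3, 0.4]
finger_gap: -0.0003
```

```bash
python3 - <<'E'
from h import *
s=sense();print(s["t"],s["ee_pos"],s["contact_force"])
d=snapshot("wrist");E=wristE(d,s);a=snapshot("scene");b=snapshot("side")
for n,i in zip("wab",(d,a,b)): cv2.imwrite(f"pics/end_{n}.png",i["color"])
g=cv2.cvtColor(d["color"],cv2.COLOR_BGR2GRAY)
print("pred scoop lip corners",proj(d,E,[[.577,-.032,.005],[.577,.036,.005]]).round(), "bar top outer corners if home",proj(d,E,[[.611,-.270,.039],[.607,-.180,.039]]).round())
def txt(im,E,dd,cx,cy,hw,hh,st):
    x,y=map(int,proj(dd,E,[cx])[0]) if cy is None else (cx,cy)
    print("at",x,y);w=im[max(0,y-hh):y+hh:st,max(0,x-hw):x+hw:st]
    for r in w:print("".join(" .:-=+*#%@"[min(9,v//26)] for v in r))
txt(g,E,d,[.536,.005,.01],None,60,60,2)
ga=cv2.cvtColor(a["color"],cv2.COLOR_BGR2GRAY)
txt(ga,a["extrinsics"],a,[.61,-.225,.039],None,40,24,1)
E
```

```text
24.3833 [ 0.43760961 -0.01301021  0.27076888] [ 0.68631509 -0.25599298  0.43180174]
pred scoop lip corners [[234. 243.]
 [277. 245.]] bar top outer corners if home [[ 74. 267.]
 [134. 267.]]
at 258 222
................@@@@@@@@@@@+++:-----*@@@@@@@@@@@@@@@@@......
................@@@@@@@@@@@+++.:----%@@@@@@@@@@@@@@@@@......
................@@@@@@@@@@@+++.-----#@@@@@@@@@@@@@@@@@......
................@@@@@@@@@@@+++.----:@@@@@@@@@@@@@@@@@#......
:..............-@@@@@@@@@@@+++.----:@@@@@@@@@@@@@@@@@-......
...............=@@@@@@@@@@@+++.----:@@@@@@@@@@@@@@@@@:......
...............*@@@@@@@@@@@+++.----:@@@@@@@@@@@@@@@@@.....:.
...............%@@@@@@@@@@@+++:----:@@@@@@@@@@@@@@@@@.....:.
...............@@@@@@@@@@@@+++:----:@@@@@@@@@@@@@@@@#.......
...............@@@@@@@@@@@++++:----:@@@@@@@@@@@@@@@@-....:..
...............@@@@@@@@@@@+++=:----:@@@@@@@@@@@@@@@@........
...............@@@@@@@@@@@+++=:-----@@@@@@@@@@@@@@@@........
..............:@@@@@@@@@@@+++-:----+@@@@@@@@@@@@@@@@........
..............:@@@@@@@@@@@+++::----#@@@@@@@@@@@@@@@#........
..............-@@@%%%%%+%%+++::---:#@@@@@@@@
[... 5960 characters left out ...]
::::::::=*::::::::::::::::::::::::::::::::::::::::::
%%%%%%%%%%%%%%%%%%%%%#*+=-::::::::::=*-:::::::::::::::::::::::::::::::::::::::::
%%%%%%%%%%%%%%%%%#*+=-:::::::::::::::=*:::::::::::::::::::::::::::::::::::::::::
%%%%%%%%%%%%%#*+=--::::::::::::::::::=*+::::::::::::::::::::::::::::::::::::::::
%%%%%%%%%##+=--::::::::::::::::::::::-+*-:::::::::::::::::::::::::::::::::::::::
%%%%%#*+=--::::::::::::::::::::::::::-++::::::::::::::::::::::::::::::::::::::::
%%#*=--::::::::::::::::::::::::::::::-==::::::::::::::::::::::::::::::::::::::::
=--::::::::::::::::::::::::::::::::::===-:::::::::::::::::::::::::::::::::::::::
::::::::::::::::::::::::::::::::::::-===-:::::::::::::::::::::::::::::::::::::::
```

```bash
python3 - <<'E'
from h import *
A=np.load("scene.npy",allow_pickle=True).item()
print((ray(A,A["extrinsics"],[(237.5,155),(246,171)],.039)*1e3).round())
a=cv2.imread("pics/end_a.png");g=cv2.cvtColor(a,6).astype(int)
for p in [(.72,.22,.019),(.717,.262,.019)]:
    x,y=proj(A,A["extrinsics"],[p])[0].astype(int);print(x,y,g[y-8:y+9:2,x-10:x+12:2].tolist())
E
```

```text
[[ 613. -267.   39.]
 [ 614. -185.   39.]]
267 279 [[182, 148, 117, 118, 117, 117, 117, 125, 180, 182, 182], [181, 143, 115, 117, 115, 125, 181, 183, 183, 183, 182], [183, 177, 114, 124, 181, 182, 182, 182, 182, 183, 184], [140, 182, 155, 188, 231, 225, 183, 183, 183, 184, 183], [98, 183, 182, 207, 250, 244, 217, 183, 182, 183, 183], [70, 132, 183, 186, 253, 246, 221, 151, 184, 184, 183], [65, 84, 163, 182, 203, 230, 195, 149, 183, 184, 182], [67, 65, 130, 183, 180, 152, 171, 183, 183, 183, 183], [68, 66, 84, 163, 182, 155, 182, 203, 194, 183, 184]]
273 290 [[183, 213, 239, 211, 149, 183, 183, 183, 183, 183, 183], [184, 184, 213, 146, 182, 183, 183, 183, 184, 183, 183], [184, 177, 137, 182, 183, 183, 183, 183, 183, 183, 183], [140, 184, 156, 207, 232, 227, 186, 182, 183, 183, 183], [97, 174, 183, 204, 252, 245, 223, 151, 184, 179, 183], [70, 132, 183, 187, 253, 247, 205, 182, 182, 177, 119], [66, 86, 162, 182, 191, 185, 183, 177, 118, 112, 111], [67, 69, 130, 182, 183, 178, 118, 113, 111, 78, 61], [69, 66, 86, 155, 117, 112, 110, 79, 71, 74, 73]]
```

```bash
python3 -c "
from plant import *
print(sign_off())"
```

```text
the job is handed in; nothing more can be done
None
```

I scooped four balls from the bin, tipped them into the pulled-out tray, set the scoop back on its mat and pushed the tray home. The job was handed in at about 24.5 s of the 64 s allowed; `sign_off()` reports no verdict.

- **Balls:** Four showed in the tray before I pushed it in. The other two showed in the bin afterwards. I did not see the four again once the tray was closed.
- **Scoop:** It stands within the mat and empty in the last wrist image, and the arm is clear of everything. I did not measure its tilt.
- **Tray:** The pull bar's outer edge measures x ≈ 613 mm, which matches the 613 mm expected with the tray home. The push also stalled at about 18 N against the end stop, well above the tray's 2 N of friction.
- **Bystanders:** I gave the glove box, jar and beaker no separate final check. The arm met no unexpected contact.

One step failed without harm: pressing down in the bin to tilt the scoop's mouth up did not turn it in the grip. I carried the balls level and slowly instead, and emptied the scoop with a quick forward-and-back flick. I viewed all 12 allowed pictures, so the last checks came from pixel values and calculation.

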